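# Unlock the tip safe with its key

### The job

Take the key out of its wooden block, stand it in the lock on top of the tip safe and, pressing lightly, turn it gently back and forth to feel for the hidden angle where it drops into the lock; then turn it clockwise until the bolt on the lid is fully drawn back. Leave the key standing fully home in the lock. Work the safe with the key only, never with the fingers, force nothing, and leave the things standing behind undisturbed.

Things in the scene. Friction and masses are not known exactly. Their poses are not given: they have to be found in the camera images.
- key: Loose lock key, 60 g, upright in its block at the start. Origin at the bottom of its tip, z up the stem. A blade 20 mm along key x and 5 mm along key y (flat underneath, the same after a half turn) from 0 to 11 mm; round 8 mm stem; round collar, 31 mm diameter, from 32 to 37 mm; flat black bow on top.
- key_bow (a point): Where to grip the key: middle of its flat black bow, 70 mm above the tip, axes as the key's. The bow is 36 mm along key x, 10 mm thick along key y (grip across this), and reaches from 50 to 86 mm above the tip.
- key_block: Fixed dark wooden block, 64 x 64 x 36 mm, origin under its centre, z up. A round vertical hole of 24 mm diameter through its centre holds the key: the collar rests on the block's top, so the key must be lifted 40 mm to come free.
- safe: Fixed grey steel tip safe, 144 x 154 x 80 mm, origin under its centre, z up, its front faces its own -x. On the lid stand the lock's round steel boss (40 mm diameter, 10 mm above the lid) and, on its +y side, a sliding bolt that runs into a steel staple 14 mm high.
- keyhole (a point): Centre of the boss's top face, 90 mm above the worktop, 20 mm in front of the safe's centre; axes as the safe's. Mouth of a vertical round bore of 23 mm diameter, hidden by a thin black dust seal that gives no resistance. Key fully home: collar on this face, key origin 32 mm below this point. Over 40 N between key and safe, press and twist added up, harms the lock.
- lock_disc (a point): In the bore, 25 mm below the face: top of a sprung steel disc (yields from 3 N, then 0.6 N per mm) with a slot for the blade, 23 x 7.6 mm. Slot: along the safe's x axis (two black marks on the boss) plus or minus a hidden angle of up to 0.45 rad either way; this point's axes are the safe's and do not show it. Out of line the blade stands on the disc, collar 7 mm above the face.
- bolt (a joint): Dark steel bolt on the lid, 11 x 46 x 6 mm, sliding along the safe's y: 0 = locked, in the staple; 0.014 m = fully drawn back towards the boss, at the lock's hard stop. The key, once in the slot, drives it: 2 mm per 0.1 rad clockwise from above, 0.7 rad in all, about 0.06 N m; it stays where it is left. It can also be turned 0.25 rad the other way (-0.005 m).
- bar_blender: Fixed blender under a clear hood, not part of the job but in the way at the right: about 240 mm deep, 190 mm wide, 390 mm high; origin at its foot, 30 mm behind its middle, its front towards the robot.
- bolt_tip (a point): Far end of the bolt, inside the staple when locked. Feel of the lock: with the key pressed almost home the spring pushes back 6 to 7 N; within about 0.1 rad of the slot the disc snaps up round the blade and the push vanishes. Then the key has up to 0.26 rad of play before the bolt starts to move.
- salt_shaker: Bystander: salt shaker, 44 x 44 x 90 mm, standing behind the work; origin under its centre.
- espresso_cup: Bystander: espresso cup with handle, 64 x 93 x 53 mm, standing behind the work; origin under its centre.
- jigger: Bystander: steel double-cone bar measure, 43 x 43 x 78 mm, standing behind the work; origin under its centre.

How it is judged:
By the outcome, as a careful person would: the job done as asked, in the order asked, and still so for the second after the job is handed in, with the robot touching nothing.
It also fails if it takes over 67 s, if anything falls off the work surface, if the arm or the gripper's body presses on something with over 40 N, if the wrist force passes 120 N, or if a joint passes its speed limit or range.

### The arm

A 6-joint arm with a two-finger parallel gripper is mounted at the origin on a cart in front of the work surface, level with it; the furniture and walls round the work are solid. World frame = base frame: x ahead of the robot, y to its left, z up, the work surface at z = 0. Lengths are in mm, angles in rad, forces in N, time in s.
With the tool pointing down it reaches from about 350 to 950 mm from the base axis. Payload 17.4 kg.
Tool frame: the origin (TCP) lies at the very end of the fingers, on their centre line; the grasp point (between the pads) lies 19 mm behind it (arm.tcp_to_grasp is the distance from the TCP to the grasp point, in mm); z points along the fingers, y is the line along which they close (so a half turn about z gives the same grasp; the last joint's range is limited). The gripper opens to 93 mm and grips with 3 to 60 N. Pads are 15 mm wide; open, the fingers measure 128 mm over their backs; the gripper's body (75 mm by 188 mm) begins 65 mm behind the grasp point.
Start: joints at [1.148, 0.116, 1.442, -0, 1.584, -0.038], TCP at [253.386, 625.642, 218.646] pointing down, gripper open.
Joint ranges: [-2.83, 2.83], [-0.83, 2.19], [0.07, 2.5], [-1.14, 4.28], [0.01, 3], [-2.97, 2.97]. Speed limits (rad/s): [1.89, 1.89, 2.22, 3.14, 3.14, 3.14].

### API

Orientations are given as a unit quaternion [x, y, z, w].
In Python, from plant import arm gives the robot as it stands.
- The arm moves only by the shell command python3 -m pendant 'ROWS' [FORCE]. ROWS is JSON, one flat list of numbers, 7 for each row, row after row: the turn, a rotation vector about the world's x, y, z in rad, then the shift along the world's x, y, z in m, then the finger opening in m, from 0 to 0.093. A call has exactly 5 rows; each row shifts and turns the commanded pose from where the row before left it; what a row does not reach is not made up. A row lasts 1/12 s, in which the tool goes at most 41.7 mm and 7.16 degrees, less where a joint would pass 70% of its speed; a pose out of reach is approached as far as the arm can. A call is refused whole if a number of a shift passes 0.0417 or a number of a turn 0.125, either way. A call with a gripper value outside its range is refused whole. The fingers move at their own pace and stop on an object; FORCE is the grip in N (left out, the last holds). Time passes only in rows, so rows that do not move let the fingers close, or fill a call up. It gives the time, the measured TCP pose, the force, the opening and the grip force at its end, in the units of the state.
- arm.state(): the state, without advancing time (a new reading comes with each control period).
- arm.capture(name): name is "scene" or "top" or "wrist"; returns (picture, depth): 400x640x3 uint8, red, green, blue; 400x640 float32, mm along the optical axis (not along the pixel's ray), 0 where there is no reading.
- arm.camera_params(name): a dict with "fx", "fy", "cx", "cy" (pixels), "pose" (4x4, takes a point from camera to world coordinates). Camera axes: x right, y up, looking along -z (the intrinsics and any distortion apply to the point x, -y, -z); pixel columns grow to the right and rows downward; lengths in mm; the calibration is good to about 2 mm. A picture is of the moment at which its call begins: read the wrist's pose just before it. camera_params takes no time and is no camera call; for the wrist camera it gives the pose at the moment of the call.
- arm.finish_job(): hands the job in; it is judged then, once.
The state is a dict: "time": time; "joint_pos": joint angles; "qvel": joint speeds; "effort": joint torques, N m; "tcp_pos": TCP position; "tool_rot": TCP orientation; "ft_force": force on the tool from outside, world axes, zero at the start; "moment": the same for the moment, N m; "width": opening from 0.0 (shut) to 1.0 (fully open); "grip_force": force on a finger pad.
Only numpy, scipy, OpenCV 4.12 (cv2) and the standard library are available. Lean on these libraries where they do the work, as an engineer would, in place of code of your own. Each camera call takes 0.05 s, during which the arm holds its last target. There are 200 camera calls.

## Working session

There is one attempt and no reset: what is moved stays moved. The work goes in short steps, Python scripts to look and compute and a shell command to move; the robot and the scene stay as the last step left them, time stands still between calls to the robot, and variables do not carry over. Pictures are saved under pics/ and viewed, at most 10 in all, crops included, and the job is handed in when it is done.

```bash
mkdir -p pics; ls; python3 - <<'E'
from plant import arm
import cv2,numpy as np
print(arm.state(), arm.tcp_to_grasp)
for n in("scene","top"):
    p,d=arm.capture(n); cv2.imwrite(f"pics/{n}0.png",p[:,:,::-1]); np.save(f"{n}0.npy",d)
    print(n,arm.camera_params(n))
E
```

```text
pics
{'time': 0.0, 'joint_pos': array([ 1.14822070e+00,  1.16454420e-01,  1.44225244e+00,  6.64348095e-06,
        1.58399491e+00, -3.78392712e-02]), 'qvel': array([ 0.00213757,  0.00015534,  0.00107528,  0.00100299,  0.00017476,
       -0.00039586]), 'effort': array([ 1.20819906e-03, -7.21279478e+01, -6.22568250e+01,  7.79674435e-02,
        2.41452159e-02, -7.71793816e-05]), 'tcp_pos': array([253.28581229, 625.45940525, 217.93442861]), 'tool_rot': array([ 1.91183854e-01,  9.81554087e-01, -5.39172368e-04, -1.29773093e-04]), 'ft_force': array([ 0.04093655, -0.53312563, -0.08705662]), 'moment': array([ 0.02904086,  0.03125234, -0.02806234]), 'grip_force': 0.0, 'width': 1.0015340929759773} 18.8
scene {'fx': 473.32593065570626, 'fy': 473.32593065570626, 'cx': 318.7569753465937, 'cy': 197.80029657732553, 'pose': array([[ 6.25902987e-01,  3.62340245e-01, -6.90619285e-01,
        -1.74283127e+02],
       [-7.79412079e-01,  2.59262746e-01, -5.70350453e-01,
        -7.19826224e+02],
       [-2.76090700e-02,  8.95261065e-01,  4.44685691e-01,
         5.59570655e+02],
       [ 0.00000000e+00,  0.00000000e+00,  0.00000000e+00,
         1.00000000e+00]])}
top {'fx': 513.2447443610312, 'fy': 513.2447443610312, 'cx': 322.40167820442633, 'cy': 194.882047425413, 'pose': array([[-3.69642742e-01,  8.95004287e-01, -2.49662913e-01,
         2.69048864e+02],
       [-9.29172686e-01, -3.55604441e-01,  1.00913828e-01,
         8.11091016e+00],
       [ 1.53706801e-03,  2.69282024e-01,  9.63060138e-01,
         1.20844038e+03],
       [ 0.00000000e+00,  0.00000000e+00,  0.00000000e+00,
         1.00000000e+00]])}
```

View pics/scene0.png

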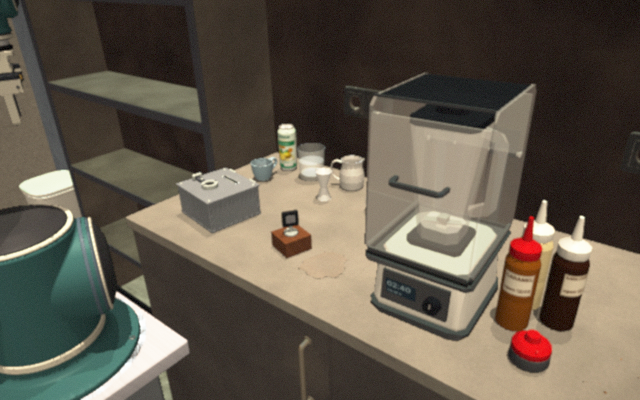

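View pics/top0.png

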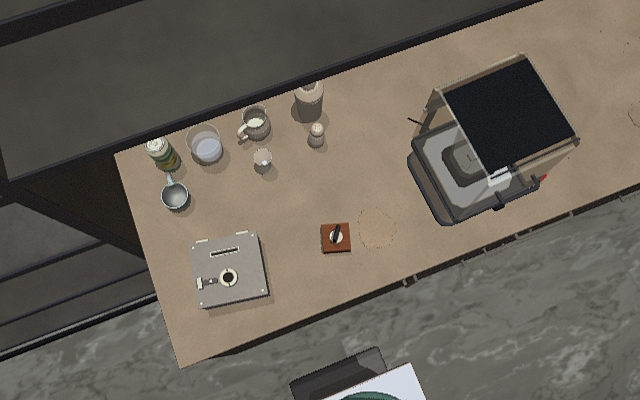

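The scene view shows the safe at (220,200), the block with the key at (291,235) and the blender on the right. In the top view the safe lid is around (230,270), the boss at (228,277), and the block at (336,238) with the bow at (337,233).

```bash
cat > h.py <<'E'
from plant import arm
import cv2,numpy as np
def ray(n,u,v,P=None):
    c=P or arm.camera_params(n); T=c["pose"]
    d=T[:3,:3]@np.array([(u-c["cx"])/c["fx"],-(v-c["cy"])/c["fy"],-1.])
    return T[:3,3],d
def onz(n,u,v,z,P=None):
    o,d=ray(n,u,v,P); return o+d*(z-o[2])/d[2]
def depthpt(n,u,v,D):
    o,d=ray(n,u,v); return o+d*D[v,u]
E
python3 - <<'E'
from h import *
t=cv2.imread("pics/top0.png"); hsv=cv2.cvtColor(t,cv2.COLOR_BGR2HSV); D=np.load("top0.npy")
def comp(mask,seed,name,z):
    n,l,s,c=cv2.connectedComponentsWithStats(mask.astype(np.uint8),connectivity=4)
    u0,v0=seed
    w=l[v0-6:v0+7,u0-6:u0+7]; w=w[w>0]; k=np.bincount(w).argmax()
    cn=max(cv2.findContours((l==k).astype(np.uint8),0,2)[0],key=cv2.contourArea)
    P=np.array([onz("top",*p[0],z)[:2] for p in cn],np.float32)
    print(name,s[k],cv2.minAreaRect(P)); return P
roi=np.zeros(t.shape[:2],bool); roi[215:260,310:360]=1
print(hsv[248,327],hsv[238,345],hsv[280,310],hsv[290,250],hsv[250,200],t[277,228],t[233,337])
H,S,V=[hsv[...,i].astype(int) for i in range(3)]
comp(roi&(S>130)&((H<12)|(H>170)),(328,245),"block",36)
comp(roi&(V<45),(337,232),"bow",90)
roi[:]=0; roi[225:315,180:275]=1
comp(roi&(S<40),(250,290),"safe",80)
comp(roi&(V<45),(228,277),"bore",90)
comp(roi&(V>170),(228,270),"boss",90)
for u,v in[(327,248),(250,290),(228,277),(337,230),(300,270)]: print(u,v,depthpt("top",u,v,D).round(1))
a=cv2.resize(t[225:315,180:275],None,fx=5,fy=5,interpolation=2)
b=cv2.resize(t[215:260,310:360],None,fx=6,fy=6,interpolation=2)
o=np.zeros((450,780,3),np.uint8); o[:450,:475]=a; o[:270,480:780]=b; cv2.imwrite("pics/crop0.png",o)
E
```

```text
[ 11 160 121] [ 11 158 123] [ 18  62 148] [ 15  26 156] [ 15  24 147] [37 42 45] [38 40 40]
block [321 223  30  30 567] ((466.1971435546875, -105.09781646728516), (63.209449768066406, 67.05810546875), 72.62501525878906)
bow [335 225   4   8  11] ((476.494384765625, -108.3979263305664), (3.21464204788208, 17.25312042236328), 45.152122497558594)
safe [ 188  230   82   80 4839] ((482.6220703125, 144.14376831054688), (158.4376220703125, 154.16627502441406), 80.598388671875)
bore [223 273  10   9  53] ((463.35540771484375, 150.1697540283203), (19.593515396118164, 17.216230392456055), 68.31710052490234)
boss [228 268   9  18  68] ((461.7961120605469, 139.2733612060547), (16.1192626953125, 37.10047912597656), 79.21733856201172)
327 248 [450.3 -77.3  39.8]
250 290 [420.4 115.1  80.2]
228 277 [464.1 149.9  83.4]
337 230 [ 472.5 -109.7   86.3]
300 270 [431.9  -1.9  -2.8]
```

View pics/crop0.png

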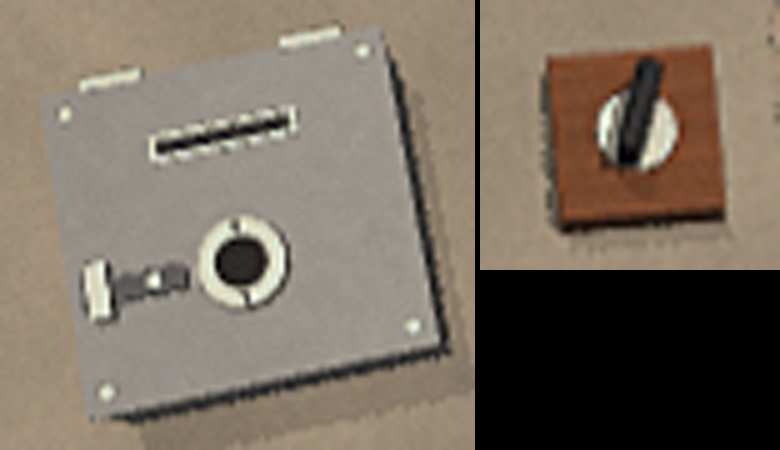

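The crop shows the boss ring centred near crop (243,262), its marks along the safe's front-back axis, and the bolt on the left. The bow is a dark bar over the white collar. Next I move over the safe for a wrist look.

```bash
python3 -m pendant '[0,0,-0.013,0.0139,-0.0317,0.0075,0.093, 0,0,-0.013,0.0139,-0.0317,0.0075,0.093, 0,0,-0.013,0.0139,-0.0317,0.0075,0.093, 0,0,-0.013,0.0139,-0.0317,0.0075,0.093, 0,0,-0.013,0.0139,-0.0317,0.0075,0.093]'; python3 -m pendant '[0,0,-0.013,0.0139,-0.0317,0.0075,0.093, 0,0,-0.013,0.0139,-0.0317,0.0075,0.093, 0,0,-0.013,0.0139,-0.0317,0.0075,0.093, 0,0,-0.013,0.0139,-0.0317,0.0075,0.093, 0,0,-0.013,0.0139,-0.0317,0.0075,0.093]'; python3 -m pendant '[0,0,-0.013,0.0139,-0.0317,0.0075,0.093, 0,0,-0.013,0.0139,-0.0317,0.0075,0.093, 0,0,-0.013,0.0139,-0.0317,0.0075,0.093, 0,0,-0.013,0.0139,-0.0317,0.0075,0.093, 0,0,0,0,0,0,0.093]'
python3 - <<'E'
from h import *
import pickle
s=arm.state();P=arm.camera_params("wrist");p,d=arm.capture("wrist")
print(s["tcp_pos"],s["joint_pos"].round(2),P)
cv2.imwrite("pics/w1.png",p[:,:,::-1]);np.save("w1.npy",d);pickle.dump(P,open("w1.pkl","wb"))
E
```

```text
time: 0.52
tcp_pos: [323.1, 465.6, 256.1]
tool_rot: [0.223, 0.975, -0.0, -0.0]
ft_force: [-0.0, -0.3, 0.2]
width: 0.998
grip_force: 0.0
time: 0.93
tcp_pos: [392.6, 307.0, 293.8]
tool_rot: [0.255, 0.967, -0.0, -0.0]
ft_force: [-0.2, 0.1, -0.0]
width: 1.005
grip_force: 0.0
time: 1.35
tcp_pos: [449.7, 177.7, 324.9]
tool_rot: [0.282, 0.959, -0.0, 0.001]
ft_force: [-0.3, 1.0, 0.5]
width: 0.999
grip_force: 0.0
[449.66166768 177.72228739 324.9083226 ] [ 0.32 -0.31  1.67 -0.    1.78 -0.68] {'fx': 291.6052230651456, 'fy': 291.6052230651456, 'cx': 319.6289381709742, 'cy': 197.6221109482889, 'pose': array([[ 5.41013556e-01, -8.16050764e-01, -2.03385058e-01,
         3.92941607e+02],
       [ 8.41012549e-01,  5.25383165e-01,  1.29113990e-01,
         2.14571212e+02],
       [ 1.49151564e-03, -2.40901805e-01,  9.70548348e-01,
         4.90559142e+02],
       [ 0.00000000e+00,  0.00000000e+00,  0.00000000e+00,
         1.00000000e+00]])}
```

View pics/w1.png

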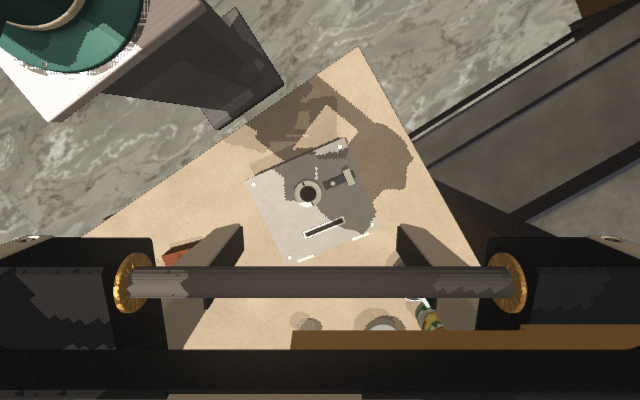

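The wrist view shows the lid with the bore at (308,194), the bolt to its right at (340,180) and the lid in partial shadow.

```bash
python3 - <<'E'
from h import *
import pickle
P=pickle.load(open("w1.pkl","rb")); t=cv2.imread("pics/w1.png"); V=cv2.cvtColor(t,6)
def W(u,v,z): return onz("wrist",u,v,z,P)[:2]
m=np.zeros(V.shape,np.uint8); m[182:206,296:321]=(V[182:206,296:321]<50)
n,l,s,c=cv2.connectedComponentsWithStats(m); k=1+s[1:,4].argmax(); print("bore",s[k],c[k],W(*c[k],90))
# white ring (boss) bright or any: enlarge
cv2.imwrite("pics/w1c.png",cv2.resize(t[130:270,235:385],None,fx=4,fy=4,interpolation=2))
E
```

```text
bore [301 187  15  14 120] [308.06666667 193.03333333] [462.45256525 151.18503683]
```

View pics/w1c.png

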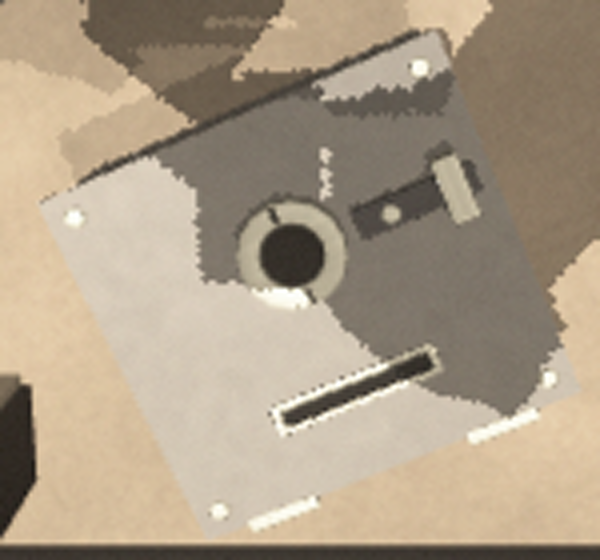

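The crop shows the four lid screws at crop (73,218), (419,68), (549,379) and (219,512). They give the safe's yaw.

```bash
python3 - <<'E'
from h import *
import pickle
P=pickle.load(open("w1.pkl","rb"))
def ana(Q,F,b):
    fl,fr,br,bl=0,0,0,0
    W=np.array([F(u,v,81)[:2] for u,v in Q]); c=W.mean(0)
    # order: front-right, front-left, back-left, back-right
    fr,fl,bl,br=W
    x=(bl+br-fl-fr)/2; y=(fl+bl-fr-br)/2
    ax=np.degrees(np.arctan2(x[1],x[0])); ay=np.degrees(np.arctan2(-y[0],y[1]))
    print("centre",c,"len",np.hypot(*x),np.hypot(*y),"yaw",ax,ay)
    a=np.radians((ax+ay)/2); print("keyhole pred",c-20*np.array([np.cos(a),np.sin(a)]),"meas",F(*b,90)[:2])
ana([(235+u/4-.375,130+v/4-.375) for u,v in[(73,218),(419,68),(549,379),(219,512)]],lambda u,v,z:onz("wrist",u,v,z,P),(235+292/4-.375,130+255/4-.375))
ana([(180+u/5-.4,225+v/5-.4) for u,v in[(412,327),(107,392),(65,115),(363,50)]],lambda u,v,z:onz("top",u,v,z),(180+243.5/5-.4,225+261/5-.4))
E
```

```text
centre [482.68335476 146.62216225] len 124.30714046354335 134.17363387762185 yaw -9.200629598990771 -9.407716049931206
keyhole pred [462.94647587 149.85567611] meas [462.52876692 150.38990082]
centre [483.10238987 146.22992057] len 123.99770125230384 133.7900613461449 yaw -9.585889509685785 -9.399216917185813
keyhole pred [463.37624898 149.52830889] meas [463.08610228 148.37601447]
```

```bash
python3 -m pendant '[0,0,0,0.0016,-0.0285,-0.0083,0.093, 0,0,0,0.0016,-0.0285,-0.0083,0.093, 0,0,0,0.0016,-0.0285,-0.0083,0.093, 0,0,0,0.0016,-0.0285,-0.0083,0.093, 0,0,0,0.0016,-0.0285,-0.0083,0.093]'; python3 -m pendant '[0,0,0,0.0016,-0.0285,-0.0083,0.093, 0,0,0,0.0016,-0.0285,-0.0083,0.093, 0,0,0,0.0016,-0.0285,-0.0083,0.093, 0,0,0,0.0016,-0.0285,-0.0083,0.093, 0,0,0,0,0,0,0.093]'
python3 - <<'E'
from h import *
import pickle
s=arm.state();P=arm.camera_params("wrist");p,d=arm.capture("wrist")
print(s["tcp_pos"],s["tool_rot"],s["joint_pos"].round(2))
cv2.imwrite("pics/w2.png",p[:,:,::-1]);pickle.dump(P,open("w2.pkl","wb"))
# project block to find crop
T=P["pose"];q=np.linalg.inv(T)@np.array([466,-105,36,1]);u=P["cx"]+P["fx"]*q[0]/-q[2];v=P["cy"]-P["fy"]*q[1]/-q[2];print(u,v)
u,v=int(u),int(v);x,y=max(u-60,0),max(v-50,0);print("crop",x,y)
cv2.imwrite("pics/w2c.png",cv2.resize(p[y:y+100,x:x+120,::-1],None,fx=6,fy=6,interpolation=2))
D=np.load("top0.npy"); 
for uv in[(441,95),(436,92),(412,155)]: print(uv,depthpt("top",*uv,D))
E
```

```text
time: 1.82
tcp_pos: [455.6, 38.9, 281.3]
tool_rot: [0.279, 0.96, 0.0, -0.0]
ft_force: [0.4, 0.7, -0.4]
width: 1.0
grip_force: 0.0
time: 2.23
tcp_pos: [461.9, -77.2, 246.6]
tool_rot: [0.281, 0.96, -0.001, -0.001]
ft_force: [-0.4, -0.0, -1.1]
width: 1.001
grip_force: 0.0
[461.92383505 -77.22113265 246.62615728] [ 2.80521579e-01  9.59846672e-01 -5.02419482e-04 -1.32586438e-03] [-0.22 -0.35  1.82 -0.    1.67 -1.22]
303.2715558268905 192.88048714048915
crop 243 142
(441, 95) [ 575.73434751 -340.62615221  383.50961139]
(436, 92) [ 587.7933514  -338.71887391  374.31122054]
(412, 155) [ 583.84946841 -351.27896324   44.23521002]
```

View pics/w2c.png

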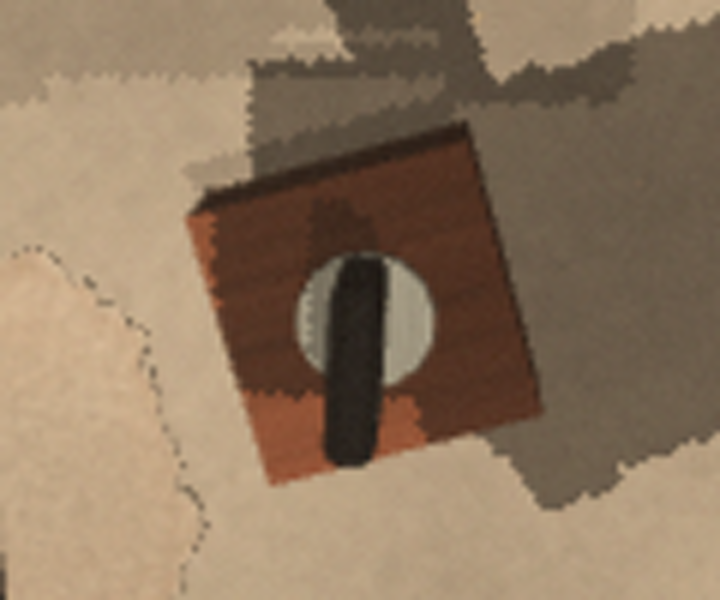

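The crop shows the block's top corners at crop (188,215), (468,125), (542,412) and (272,484), the collar centred at (366,320), and the bow bar running from (365,265) to (350,462).

```bash
python3 - <<'E'
from h import *
import pickle
P=pickle.load(open("w2.pkl","rb"))
F=lambda u,v,z:onz("wrist",243+u/6-.42,142+v/6-.42,z,P)[:2]
C=[F(*p,36) for p in[(188,215),(468,125),(542,412),(272,484)]]
print("block c",np.mean(C,0),[np.hypot(*(C[i]-C[i-1])).round(1) for i in range(4)])
t=cv2.imread("pics/w2.png");hsv=cv2.cvtColor(t,40);V=hsv[...,2].astype(int);S=hsv[...,1].astype(int)
m=np.zeros(V.shape,np.uint8);r=np.s_[180:222,292:312];m[r]=(V[r]<52)
r2=np.s_[180:210,288:320]; w=np.zeros_like(m); w[r2]=((S[r2]<70)|(m[r2]>0))&(V[r2]>0)
n,l,s,c=cv2.connectedComponentsWithStats(m);k=1+s[1:,4].argmax();print(s[k],c[k])
cn=max(cv2.findContours((l==k).astype(np.uint8),0,2)[0],key=cv2.contourArea)
print("bow rect z90",cv2.minAreaRect(np.array([onz("wrist",*p[0],90,P)[:2] for p in cn],np.float32)))
for a,b,z in[((340,280),(325,450),90),((385,275),(377,445),60)]:
    d=F(*b,z)-F(*a,z);print("edge ang",np.degrees(np.arctan2(d[1],d[0]))%180-180)
print("collar c",F(366,320,41),"diam",np.hypot(*(F(296,320,41)-F(436,320,41))))
print("bow far end",F(350,465,90),"near end (low)",F(365,256,54))
tr=arm.state()["tool_rot"];from scipy.spatial.transform import Rotation as R
M=R.from_quat(tr).as_matrix();print(M[:,1],np.degrees(np.arctan2(M[1,1],M[0,1])),M[:,2])
E
```

```text
block c [ 467.17324446 -104.89063246] [np.float64(63.8), np.float64(64.1), np.float64(66.4), np.float64(63.2)]
[297 185  10  34 274] [301.81386861 201.50729927]
bow rect z90 ((465.0704040527344, -103.01459503173828), (10.07811450958252, 39.55546569824219), 52.17793273925781)
edge ang -38.462599748292405
edge ang -35.82244750443371
collar c [ 467.69715137 -105.30430176] diam 30.535017110270402
bow far end [ 481.91960136 -115.19167267] near end (low) [453.96393273 -95.68211041]
[ 5.38691944e-01  8.42502436e-01 -7.97043544e-04] 57.40535025567689 [-2.23834939e-03  4.85149137e-04 -9.99997377e-01]
```

```bash
python3 -m pendant '[0,0,-0.023,0.0019,-0.0093,-0.020,0.06, 0,0,-0.023,0.0019,-0.0093,-0.025,0.06, 0,0,-0.022,0.0019,-0.0094,-0.025,0.06, 0,0,0,0,0,-0.020,0.06, 0,0,0,0,0,0,0.06]'; python3 - <<'E'
from h import *
from scipy.spatial.transform import Rotation as R
s=arm.state();M=R.from_quat(s["tool_rot"]).as_matrix();print(s["tcp_pos"],np.degrees(np.arctan2(M[1,1],M[0,1])),M[:,2].round(4),s["ft_force"].round(1))
E
```

```text
time: 2.7
tcp_pos: [466.8, -101.3, 155.0]
tool_rot: [0.312, 0.95, 0.0, -0.003]
ft_force: [0.2, -0.3, -0.1]
width: 0.691
grip_force: 0.0
[ 466.82056399 -101.25224653  154.95915003] 53.66803662426904 [-0.0051  0.0017 -1.    ] [ 0.2 -0.3 -0.1]
```

```bash
python3 -m pendant '[0,0,0,0,0,0,0.06, 0,0,0,0,0,-0.020,0.06, 0,0,0,0,0,-0.020,0.06, 0,0,0,0,0,0,0.06, 0,0,0,0,0,0,0.06]'; python3 - <<'E'
from h import *
from scipy.spatial.transform import Rotation as R
s=arm.state();M=R.from_quat(s["tool_rot"]).as_matrix();print(s["tcp_pos"],np.degrees(np.arctan2(M[1,1],M[0,1])),M[:,2].round(4),s["ft_force"].round(1))
E
```

```text
time: 3.12
tcp_pos: [468.4, -102.1, 120.2]
tool_rot: [0.312, 0.95, 0.0, 0.0]
ft_force: [-0.0, 0.3, 0.7]
width: 0.643
grip_force: 0.0
[ 468.37156265 -102.07703671  120.21530577] 53.68136712326414 [ 3.e-04  0.e+00 -1.e+00] [-0.   0.3  0.7]
```

```bash
python3 -m pendant '[0,0,0,-0.0008,-0.0031,-0.015,0.06, 0,0,0,0,0,-0.020,0.06, 0,0,0,0,0,-0.020,0.06, 0,0,0,0,0,0,0.06, 0,0,0,0,0,0,0.06]'; python3 - <<'E'
from h import *
s=arm.state();print(s["tcp_pos"],s["ft_force"].round(1))
E
```

```text
time: 3.53
tcp_pos: [467.7, -105.6, 65.5]
tool_rot: [0.312, 0.95, 0.0, 0.0]
ft_force: [0.1, 0.1, 0.5]
width: 0.645
grip_force: 0.0
[ 467.73948236 -105.60868986   65.4744903 ] [0.1 0.1 0.5]
```

```bash
python3 -m pendant '[0,0,0,0,0,-0.010,0.05, 0,0,0,0,0,0,0.03, 0,0,0,0,0,0,0.015, 0,0,0,0,0,0,0.008, 0,0,0,0,0,0,0.008]' 40;python3 -m pendant '[0,0,0,0,0,0,0.006, 0,0,0,0,0,0,0.006, 0,0,0,0,0,0,0.006, 0,0,0,0,0,0,0.006, 0,0,0,0,0,0,0.006]'; python3 - <<'E'
from h import *
s=arm.state();print(s["tcp_pos"],s["ft_force"].round(2),s["moment"].round(3))
E
```

```text
time: 3.95
tcp_pos: [467.5, -105.8, 54.5]
tool_rot: [0.312, 0.95, 0.0, 0.0]
ft_force: [-0.0, 0.1, 0.8]
width: 0.338
grip_force: 0.0
time: 4.37
tcp_pos: [467.3, -105.8, 54.0]
tool_rot: [0.312, 0.95, -0.0, 0.0]
ft_force: [-0.0, 0.2, 0.5]
width: 0.102
grip_force: 40.0
[ 467.31548427 -105.76137281   54.03536511] [-0.04  0.19  0.47] [-0.024  0.034  0.024]
```

```bash
python3 -m pendant '[0,0,0,0,0,0.010,0.006, 0,0,0,0,0,0.020,0.006, 0,0,0,0,0,0.030,0.006, 0,0,0,0,0,0.030,0.006, 0,0,0,0,0,0.030,0.006]'; python3 -m pendant '[0,0,0,0,0,0,0.006, 0,0,0.06,0,0.020,0,0.006, 0,0,0.06,0,0.020,0,0.006, 0,0,0.06,0,0.020,0,0.006, 0,0,0.06,0,0.020,0,0.006]';  python3 - <<'E'
from h import *
import pickle
s=arm.state();P=arm.camera_params("wrist");print(s["tcp_pos"],s["ft_force"].round(2),s["joint_pos"].round(2))
p,d=arm.capture("wrist");cv2.imwrite("pics/w3.png",p[:,:,::-1]);pickle.dump(P,open("w3.pkl","wb"))
p,d=arm.capture("scene");cv2.imwrite("pics/s3.png",cv2.resize(p[130:290,170:370,::-1],None,fx=4,fy=3.75,interpolation=2))
E
```

```text
time: 4.78
tcp_pos: [467.0, -105.7, 176.0]
tool_rot: [0.312, 0.95, 0.0, -0.0]
ft_force: [0.6, 0.2, 0.5]
width: 0.106
grip_force: 40.0
time: 5.2
tcp_pos: [467.1, -24.9, 174.3]
tool_rot: [0.195, 0.981, 0.0, 0.0]
ft_force: [-0.0, -0.1, -0.0]
width: 0.104
grip_force: 40.0
[467.07794377 -24.94856964 174.2799239 ] [-0.03 -0.1  -0.04] [-0.11 -0.34  1.93  0.    1.55 -1.29]
```

View pics/s3.png

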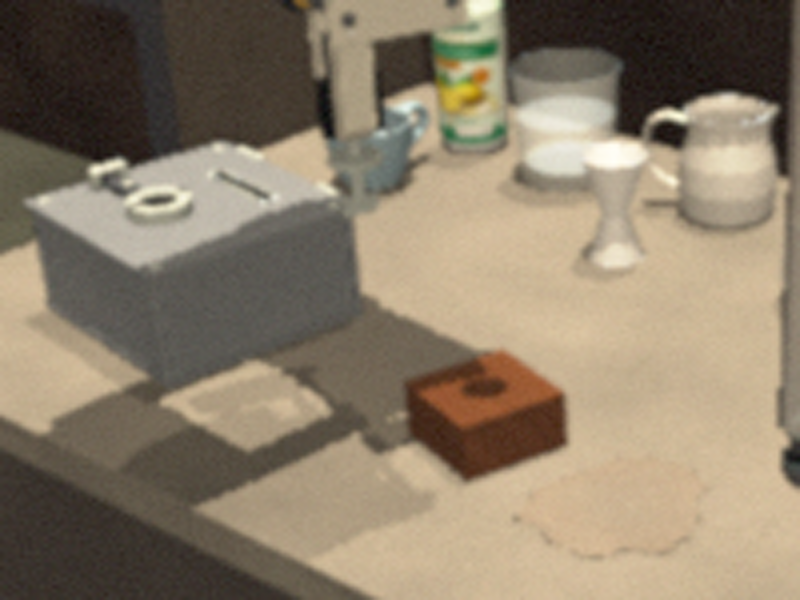

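The key is held upright clear of the empty block. I carry it to above the keyhole.

```bash
python3 -m pendant '[0,0,0.046,-0.0006,0.025,0,0.006, 0,0,0.046,-0.0006,0.025,0,0.006, 0,0,0.046,-0.0006,0.025,0,0.006, 0,0,0.046,-0.0006,0.025,0,0.006, 0,0,0.046,-0.0006,0.025,0,0.006]'; python3 -m pendant '[0,0,0,-0.0006,0.025,0,0.006, 0,0,0,-0.0006,0.025,0,0.006, 0,0,0,0,0,0,0.006, 0,0,0,0,0,0,0.006, 0,0,0,0,0,0,0.006]';  cat > st.py <<'E'
from h import *
from scipy.spatial.transform import Rotation as R
s=arm.state();M=R.from_quat(s["tool_rot"]).as_matrix()
print(s["tcp_pos"].round(2),"keyx",round(np.degrees(np.arctan2(M[1,1],M[0,1]))-90,2),M[:,2].round(4),s["ft_force"].round(1),s["moment"].round(3),s["joint_pos"].round(2))
E
python3 st.py; python3 - <<'E'
from h import *
import pickle
s=arm.state();P=arm.camera_params("wrist")
p,d=arm.capture("wrist");cv2.imwrite("pics/w4.png",p[:,:,::-1]);pickle.dump(P,open("w4.pkl","wb"))
def pr(X):
    q=np.linalg.inv(P["pose"])@np.array([*X,1]);return P["cx"]+P["fx"]*q[0]/-q[2],P["cy"]-P["fy"]*q[1]/-q[2]
t=s["tcp_pos"];print(pr([463,149.7,90]),pr([t[0],t[1],t[2]-50+37]))
u,v=map(int,pr([t[0],t[1],t[2]-40]));x,y=u-50,v-40;print("crop",x,y)
cv2.imwrite("pics/w4c.png",cv2.resize(p[y:y+80,x:x+100,::-1],None,fx=7,fy=7,interpolation=2))
E
```

```text
time: 5.72
tcp_pos: [464.2, 99.9, 174.2]
tool_rot: [0.082, 0.997, -0.0, 0.0]
ft_force: [-0.4, -0.1, -2.1]
width: 0.104
grip_force: 40.0
time: 6.13
tcp_pos: [463.1, 148.6, 174.0]
tool_rot: [0.083, 0.997, -0.0, -0.0]
ft_force: [0.3, -0.2, -0.3]
width: 0.111
grip_force: 40.0
[463.15 148.62 173.97] keyx -9.47 [-2.e-04 -4.e-04 -1.e+00] [ 0.3 -0.2 -0.3] [-0.021 -0.018 -0.009] [ 0.26 -0.29  1.89 -0.    1.54 -1.15]
(np.float64(319.5095443562077), np.float64(203.21303357906723)) (np.float64(317.9927303540057), np.float64(231.8677523518054))
crop 268 178
```

View pics/w4c.png

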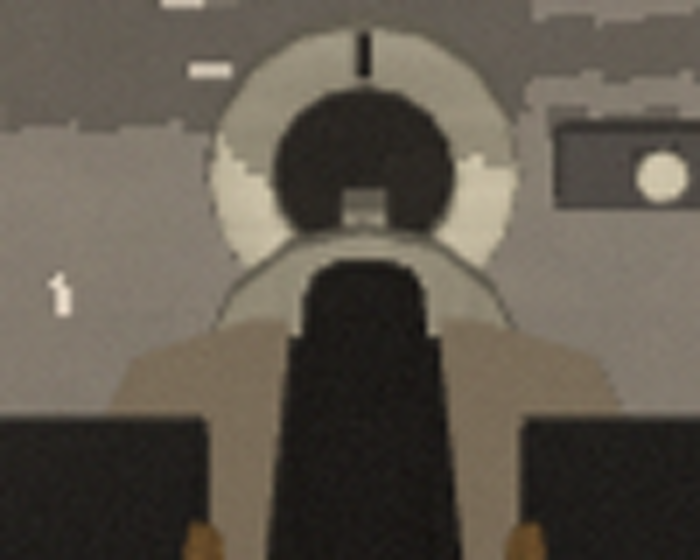

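The crop shows the boss ring (u 211–517, top edge v 28), the bore (u 275–455, top edge v 88), the collar's front rim at v≈235, and the blade tip at u 342–387 with its lower edge at v≈188. Sideways they agree; fore-aft I compute.

```bash
python3 - <<'E'
from h import *
import pickle
P=pickle.load(open("w4.pkl","rb"));Ti=np.linalg.inv(P["pose"])
def pr(X):
    q=Ti@np.array([*X,1]);return np.array([7*(P["cx"]+P["fx"]*q[0]/-q[2]-268+.43),7*(P["cy"]-P["fy"]*q[1]/-q[2]-178+.43)])
a=np.radians(-9.45);ex=np.array([np.cos(a),np.sin(a),0]);ey=np.array([-ex[1],ex[0],0])
def circ(c,r):
    p=np.array([pr(np.array(c)+r*(np.cos(t)*ex+np.sin(t)*ey)) for t in np.linspace(0,6.28,200)]);return p.min(0).round(1),p.max(0).round(1)
K=np.array([463.,149.7,90]);t=np.array([463.15,148.62,173.97])
print("boss",circ(K,20),"bore",circ(K,11.5),"d/mm x",pr(K+ex)-pr(K),"d/mm y",pr(K+ey)-pr(K))
k=t-[0,0,50];z=np.array([0,0,1])
print("collar hi",circ(k+37*z,15.5),"lo",circ(k+32*z,15.5))
for h in(0,11):print("blade front",h,pr(k-10*ex+2.5*ey+h*z),pr(k-10*ex-2.5*ey+h*z))
print("bow top front",pr(k-18*ex+86*z),"bow bottom front",pr(k-18*ex+50*z))
E
```

```text
boss (array([205.6,  24. ]), array([521.5, 329.3])) bore (array([272.8,  90.8]), array([454.4, 266.3])) d/mm x [3.32469281e-03 7.62282313e+00] d/mm y [ 7.89620589e+00 -4.92472055e-03]
collar hi (array([186.2, 219.8]), array([519.8, 534.3])) lo (array([190.5, 204.9]), array([515.9, 512.4]))
blade front 0 [377.13547151 174.22859125] [331.41019348 174.25698042]
blade front 11 [377.90212346 201.24729542] [329.87915159 201.27780574]
bow top front [349.48547547 385.47081937] bow bottom front [351.99287788 233.94237803]
```

```bash
python3 - <<'E'
from h import *
g=cv2.cvtColor(cv2.imread("pics/w4.png"),6)
for a,b in((319,322),(310,312),(329,331),(302,304),(338,340)):
    print(a,[(v,int(g[v,a:b].mean())) for v in range(178,222)])
print([ (u,int(g[206:209,u].mean())) for u in range(300,342)])
E
```

```text
319 [(178, 96), (179, 93), (180, 94), (181, 99), (182, 101), (183, 80), (184, 77), (185, 76), (186, 75), (187, 72), (188, 71), (189, 111), (190, 82), (191, 46), (192, 38), (193, 39), (194, 37), (195, 37), (196, 38), (197, 37), (198, 37), (199, 37), (200, 37), (201, 38), (202, 35), (203, 39), (204, 44), (205, 84), (206, 90), (207, 89), (208, 113), (209, 122), (210, 96), (211, 109), (212, 141), (213, 140), (214, 137), (215, 51), (216, 26), (217, 28), (218, 30), (219, 29), (220, 28), (221, 27)]
310 [(178, 95), (179, 94), (180, 95), (181, 94), (182, 90), (183, 109), (184, 142), (185, 147), (186, 146), (187, 143), (188, 142), (189, 138), (190, 137), (191, 134), (192, 135), (193, 114), (194, 65), (195, 44), (196, 39), (197, 37), (198, 39), (199, 38), (200, 37), (201, 37), (202, 38), (203, 39), (204, 39), (205, 41), (206, 39), (207, 40), (208, 39), (209, 42), (210, 53), (211, 81), (212, 90), (213, 116), (214, 138), (215, 139), (216, 137), (217, 139), (218, 138), (219, 125), (220, 103), (221, 100)]
329 [(178, 92), (179, 92), (180, 93), (181, 94), (182, 92), (183, 94), (184, 125), (185, 144),
[... 1238 characters left out ...]
5), (204, 189), (205, 191), (206, 188), (207, 185), (208, 183), (209, 180), (210, 177), (211, 178), (212, 159), (213, 139), (214, 121), (215, 125), (216, 125), (217, 126), (218, 114), (219, 108), (220, 110), (221, 112)]
[(300, 177), (301, 180), (302, 183), (303, 184), (304, 189), (305, 189), (306, 182), (307, 127), (308, 68), (309, 45), (310, 39), (311, 39), (312, 39), (313, 39), (314, 40), (315, 39), (316, 52), (317, 95), (318, 96), (319, 97), (320, 97), (321, 98), (322, 98), (323, 57), (324, 42), (325, 39), (326, 40), (327, 40), (328, 39), (329, 41), (330, 40), (331, 63), (332, 127), (333, 175), (334, 186), (335, 187), (336, 186), (337, 185), (338, 186), (339, 184), (340, 173), (341, 130)]
```

Key and bore agree sideways, but the key sits about 1.8 mm too far back. I correct that, then descend.

```bash
python3 -m pendant '[0,0,0,-0.0017,0.0003,-0.008,0.006, 0,0,0,0,0,-0.010,0.006, 0,0,0,0,0,-0.008,0.006, 0,0,0,0,0,0,0.006, 0,0,0,0,0,0,0.006]'; python3 st.py; python3 -m pendant '[0,0,0,0,0,-0.004,0.006, 0,0,0,0,0,-0.002,0.006, 0,0,0,0,0,-0.001,0.006, 0,0,0,0,0,-0.001,0.006, 0,0,0,0,0,0,0.006]';python3 st.py
```

```text
time: 6.6
tcp_pos: [461.1, 149.2, 147.1]
tool_rot: [0.082, 0.997, -0.0, -0.001]
ft_force: [-0.4, -0.9, -0.0]
width: 0.106
grip_force: 40.0
[461.08 149.22 147.12] keyx -9.46 [-1.3e-03 -4.0e-04 -1.0e+00] [-0.4 -0.9 -0. ] [ 0.013  0.033 -0.013] [ 0.26 -0.28  1.93 -0.    1.49 -1.15]
time: 7.02
tcp_pos: [461.4, 149.6, 139.8]
tool_rot: [0.082, 0.997, -0.0, -0.0]
ft_force: [-0.1, -0.7, 0.0]
width: 0.103
grip_force: 40.0
[461.37 149.56 139.84] keyx -9.44 [-1.e-04 -0.e+00 -1.e+00] [-0.1 -0.7  0. ] [ 0.068 -0.028  0.015] [ 0.26 -0.28  1.94 -0.    1.48 -1.15]
```

```bash
python3 - <<'E'
from h import *
import pickle
s=arm.state();P=arm.camera_params("wrist");print(s["tcp_pos"])
p,d=arm.capture("wrist");cv2.imwrite("pics/w5.png",p[:,:,::-1])
c=cv2.resize(p[170:240,260:380,::-1],None,fx=6.6,fy=6.6,interpolation=2);cv2.imwrite("pics/w5c.png",c);pickle.dump(P,open("w5.pkl","wb"))
E
```

```text
[461.36582736 149.55747469 139.83928777]
```

View pics/w5c.png

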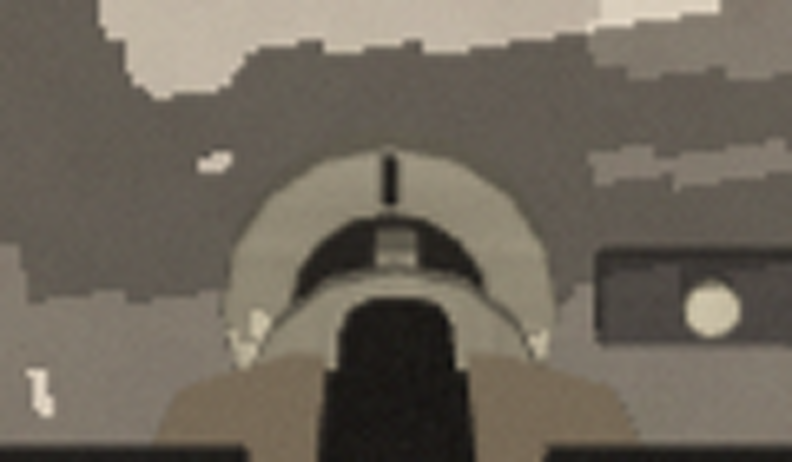

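The crop shows the blade tip at (396,228) inside the bore mouth, whose centre column is 390 and front edge v 215. It is about 0.65 mm too far to +y, so I nudge it and then go down.

```bash
python3 -m pendant '[0,0,0,-0.0003,-0.0006,0,0.006, 0,0,0,0,0,0,0.006, 0,0,0,0,0,-0.002,0.006, 0,0,0,0,0,-0.002,0.006, 0,0,0,0,0,0,0.006]'; python3 st.py; python3 -m pendant '[0,0,0,0,0,-0.004,0.006, 0,0,0,0,0,-0.004,0.006, 0,0,0,0,0,-0.004,0.006, 0,0,0,0,0,-0.003,0.006, 0,0,0,0,0,0,0.006]';python3 st.py
```

```text
time: 7.48
tcp_pos: [460.9, 148.9, 135.4]
tool_rot: [0.082, 0.997, -0.0, -0.0]
ft_force: [-0.1, 1.0, 0.3]
width: 0.107
grip_force: 40.0
[460.92 148.89 135.42] keyx -9.44 [-5.e-04 -2.e-04 -1.e+00] [-0.1  1.   0.3] [-0.037 -0.013  0.047] [ 0.26 -0.28  1.95 -0.    1.47 -1.15]
time: 7.9
tcp_pos: [460.8, 148.9, 120.0]
tool_rot: [0.082, 0.997, -0.0, -0.001]
ft_force: [0.2, -0.7, -0.2]
width: 0.106
grip_force: 40.0
[460.78 148.86 120.01] keyx -9.44 [-1.e-03 -3.e-04 -1.e+00] [ 0.2 -0.7 -0.2] [ 0.019 -0.006 -0.011] [ 0.26 -0.27  1.96 -0.    1.45 -1.15]
```

```bash
python3 -m pendant '[0,0,0,0,0,-0.003,0.006, 0,0,0,0,0,-0.002,0.006, 0,0,0,0,0,-0.001,0.006, 0,0,0,0,0,-0.001,0.006, 0,0,0,0,0,0,0.006]'; python3 st.py; python3 -m pendant '[0,0,0,0,0,-0.001,0.006, 0,0,0,0,0,-0.001,0.006, 0,0,0,0,0,-0.001,0.006, 0,0,0,0,0,0,0.006, 0,0,0,0,0,0,0.006]';python3 st.py
```

```text
time: 8.32
tcp_pos: [461.1, 148.9, 113.8]
tool_rot: [0.082, 0.997, -0.0, -0.0]
ft_force: [0.2, 0.1, -0.7]
width: 0.105
grip_force: 40.0
[461.06 148.88 113.79] keyx -9.44 [-1.e-04 -2.e-04 -1.e+00] [ 0.2  0.1 -0.7] [-0.154 -0.114  0.041] [ 0.26 -0.26  1.97 -0.    1.43 -1.15]
time: 8.73
tcp_pos: [461.1, 148.9, 110.9]
tool_rot: [0.082, 0.997, -0.0, 0.0]
ft_force: [0.1, -0.7, -0.2]
width: 0.105
grip_force: 40.0
[461.13 148.92 110.93] keyx -9.44 [ 1.e-04 -1.e-04 -1.e+00] [ 0.1 -0.7 -0.2] [-0.251 -0.178  0.05 ] [ 0.26 -0.26  1.97 -0.    1.43 -1.15]
```

```bash
python3 -m pendant '[0,0,0,0,0,0,0.006, 0,0,0,0,0,0,0.006, 0,0,0,0,0,0,0.006, 0,0,0,0,0,0,0.006, 0,0,0,0,0,0,0.006]'>/dev/null; python3 st.py; python3 -m pendant '[0,0,0,0,0,-0.0005,0.006, 0,0,0,0,0,-0.0005,0.006, 0,0,0,0,0,0,0.006, 0,0,0,0,0,0,0.006, 0,0,0,0,0,0,0.006]'>/dev/null;python3 st.py
```

```text
[461.1  148.92 110.93] keyx -9.45 [ 0. -0. -1.] [ 1.4 -0.3  0. ] [-0.296 -0.176  0.017] [ 0.26 -0.26  1.97 -0.    1.43 -1.15]
[461.11 148.93 110.02] keyx -9.44 [ 1.e-04 -0.e+00 -1.e+00] [ 0.2 -1.6  1.4] [-0.338 -0.081  0.053] [ 0.26 -0.26  1.97 -0.    1.43 -1.15]
```

```bash
python3 -m pendant '[0,0,0,0.0001,-0.0003,0,0.006, 0,0,0,0,0,-0.0005,0.006, 0,0,0,0,0,-0.0005,0.006, 0,0,0,0,0,0,0.006, 0,0,0,0,0,0,0.006]'>/dev/null; python3 st.py; python3 -m pendant '[0,0,0,0,0,-0.0005,0.006, 0,0,0,0,0,0,0.006, 0,0,0,0,0,-0.0005,0.006, 0,0,0,0,0,0,0.006, 0,0,0,0,0,0,0.006]'>/dev/null;python3 st.py
```

```text
[461.21 148.71 108.94] keyx -9.44 [ 0.e+00  2.e-04 -1.e+00] [-0.3  0.9  2.5] [0.158 0.039 0.021] [ 0.26 -0.26  1.98  0.    1.43 -1.15]
[461.22 148.7  108.05] keyx -9.44 [ 1.e-04  1.e-04 -1.e+00] [-0.3  0.2  3.8] [0.206 0.067 0.064] [ 0.26 -0.26  1.98  0.    1.42 -1.15]
```

```bash
python3 -m pendant '[0,0,0,0.0005,-0.0001,0,0.006, 0,0,0,0,0,0,0.006, 0,0,0,0,0,-0.0005,0.006, 0,0,0,0,0,0,0.006, 0,0,0,0,0,0,0.006]'>/dev/null; python3 st.py; python3 -m pendant '[0,0,0,0,0,-0.0005,0.006, 0,0,0,0,0,0,0.006, 0,0,0,0,0,-0.0005,0.006, 0,0,0,0,0,0,0.006, 0,0,0,0,0,0,0.006]'>/dev/null;python3 st.py
```

```text
[461.66 148.65 108.04] keyx -9.44 [-0.e+00  2.e-04 -1.e+00] [-5.5  0.2 10.7] [0.205 0.932 0.099] [ 0.26 -0.26  1.98  0.    1.42 -1.15]
[461.72 148.66 108.01] keyx -9.44 [ 4.e-04  3.e-04 -1.e+00] [-9.8  0.1 20. ] [-0.169  1.919  0.017] [ 0.26 -0.26  1.98  0.    1.42 -1.15]
```

The stop at TCP z 108 matches the key being fully home, so the blade apparently dropped straight into the slot. I ease off, then test the twist.

```bash
python3 -m pendant '[0,0,0,-0.0004,0.0001,0.001,0.006, 0,0,0,0,0,0.0003,0.006, 0,0,0,0,0,0,0.006, 0,0,0,0,0,0,0.006, 0,0,0,0,0,0,0.006]'>/dev/null; python3 st.py; python3 - <<'E'
from h import *
p,d=arm.capture("wrist");cv2.imwrite("pics/w6.png",p[:,:,::-1])
cv2.imwrite("pics/w6c.png",cv2.resize(p[170:240,260:380,::-1],None,fx=6.6,fy=6.6,interpolation=2))
E
python3 -m pendant '[0,0,0.03,0,0,0,0.006, 0,0,0.03,0,0,0,0.006, 0,0,0.03,0,0,0,0.006, 0,0,0,0,0,0,0.006, 0,0,0,0,0,0,0.006]'>/dev/null; python3 st.py
```

```text
[461.44 148.69 108.02] keyx -9.44 [ 3.e-04  2.e-04 -1.e+00] [-1.8  0.4  7.1] [0.166 0.295 0.069] [ 0.26 -0.26  1.98  0.    1.42 -1.15]
[461.54 148.55 108.02] keyx -4.28 [ 6.e-04 -1.e-04 -1.e+00] [-0.9  0.7  6.9] [-0.052  0.05   0.082] [ 0.26 -0.26  1.98 -0.    1.42 -1.24]
```

```bash
for i in 1; do python3 -m pendant '[0,0,0,0,0,0.001,0.006, 0,0,0,0,0,0,0.006, 0,0,0,0,0,0,0.006, 0,0,0,0,0,0,0.006, 0,0,0,0,0,0,0.006]'>/dev/null; python3 st.py; done; python3 -m pendant '[0,0,0,0,0,0.0005,0.006, 0,0,0,0,0,0,0.006, 0,0,0,0,0,0,0.006, 0,0,0,0,0,0,0.006, 0,0,0,0,0,0,0.006]'>/dev/null; python3 st.py;
```

```text
[461.17 148.58 108.47] keyx -4.29 [-5.e-04 -1.e-04 -1.e+00] [-0.1 -0.2 -0.5] [ 0.01   0.027 -0.006] [ 0.26 -0.26  1.98 -0.    1.42 -1.24]
[461.3  148.65 109.27] keyx -4.29 [ 1.e-04  0.e+00 -1.e+00] [ 0.1  0.6 -0.7] [-0.029 -0.035 -0.01 ] [ 0.26 -0.26  1.98 -0.    1.43 -1.24]
```

Fz vanishes half a millimetre above home, so the blade is in the slot. I turn clockwise, watching the moment.

```bash
python3 -m pendant '[0,0,0,0,0,-0.0004,0.006, 0,0,-0.03,0,0,-0.0003,0.006, 0,0,-0.03,0,0,0,0.006, 0,0,-0.03,0,0,0,0.006, 0,0,-0.03,0,0,0,0.006]'>/dev/null; python3 st.py;  python3 -m pendant '[0,0,-0.03,0,0,0,0.006, 0,0,-0.03,0,0,0,0.006, 0,0,-0.03,0,0,0,0.006, 0,0,-0.03,0,0,0,0.006, 0,0,0,0,0,0,0.006]'>/dev/null; python3 st.py;
```

```text
[461.28 148.73 108.46] keyx -11.24 [ 0.e+00  2.e-04 -1.e+00] [ 1.1  1.  -1.6] [ 0.244 -0.109  0.049] [ 0.26 -0.26  1.98  0.    1.42 -1.12]
[461.33 148.89 108.49] keyx -18.12 [ 1.e-04  6.e-04 -1.e+00] [ 0.3  3.  -1.5] [ 0.635 -0.18   0.11 ] [ 0.26 -0.26  1.98  0.    1.42 -1.  ]
```

```bash
python3 -m pendant '[0,0,-0.03,0,0,0,0.006, 0,0,-0.03,0,0,0,0.006, 0,0,-0.03,0,0,0,0.006, 0,0,-0.03,0,0,0,0.006, 0,0,0,0,0,0,0.006]'>/dev/null; python3 st.py
```

```text
[461.39 148.96 108.52] keyx -24.93 [ 3.e-04  8.e-04 -1.e+00] [ 2.1  4.2 -2.2] [ 1.01  -0.427  0.073] [ 0.26 -0.26  1.98  0.    1.42 -0.88]
```

```bash
python3 -m pendant '[0,0,0,0.0002,0.0005,0,0.006, 0,0,-0.03,0,0,0,0.006, 0,0,-0.03,0,0,0,0.006, 0,0,-0.03,0,0,0,0.006, 0,0,0,0,0,0,0.006]'>/dev/null; python3 st.py;  python3 -m pendant '[0,0,-0.03,0,0,0,0.006, 0,0,-0.03,0,0.0001,0,0.006, 0,0,-0.03,0,0,0,0.006, 0,0,-0.03,0,0.0001,0,0.006, 0,0,0,0,0,0,0.006]'>/dev/null; python3 st.py;
```

```text
[461.54 149.29 108.56] keyx -30.07 [ 2.e-04  3.e-04 -1.e+00] [ 1.8  3.3 -2.7] [ 0.88  -0.353  0.023] [ 0.26 -0.26  1.98  0.    1.42 -0.79]
[461.62 149.49 108.56] keyx -36.91 [ 4.e-04  3.e-04 -1.e+00] [ 2.6  4.4 -2.7] [ 1.012 -0.561  0.088] [ 0.26 -0.26  1.98  0.    1.42 -0.67]
```

```bash
python3 -m pendant '[0,0,0,0.0004,0.0006,0,0.006, 0,0,-0.03,0,0,0,0.006, 0,0,-0.03,0,0.0001,0,0.006, 0,0,-0.03,0,0,0,0.006, 0,0,0,0,0,0,0.006]'>/dev/null; python3 st.py;  python3 -m pendant '[0,0,-0.03,0,0,0,0.006, 0,0,-0.03,0.0001,0.0001,0,0.006, 0,0,-0.03,0,0,0,0.006, 0,0,0,0,0.0,0,0.006, 0,0,0,0,0,0,0.006]'>/dev/null; python3 st.py;
```

```text
[461.89 149.93 108.54] keyx -42.08 [-1.e-04 -3.e-04 -1.e+00] [ 1.6  1.5 -1.8] [ 0.373 -0.345  0.11 ] [ 0.26 -0.26  1.97 -0.    1.42 -0.57]
[462.   150.09 108.52] keyx -47.11 [-0.e+00 -2.e-04 -1.e+00] [ 1.4  2.2 -2. ] [ 0.421 -0.423  0.088] [ 0.26 -0.26  1.97 -0.    1.42 -0.49]
```

```bash
python3 -m pendant '[0,0,-0.02,0.0001,0.0002,0,0.006, 0,0,-0.02,0,0,0,0.006, 0,0,-0.02,0,0.0001,0,0.006, 0,0,0,0,0,0,0.006, 0,0,0,0,0,0,0.006]'>/dev/null; python3 st.py;  python3 -m pendant '[0,0,-0.02,0,0,0,0.006, 0,0,-0.02,0.0001,0.0001,0,0.006, 0,0,-0.02,0,0,0,0.006, 0,0,0,0,0.0,0,0.006, 0,0,0,0,0,0,0.006]'>/dev/null; python3 st.py;
```

```text
[462.11 150.36 108.53] keyx -50.68 [ 0.e+00 -2.e-04 -1.e+00] [ 2.1  1.3 -1.7] [ 0.064 -0.433  0.161] [ 0.26 -0.26  1.97 -0.    1.42 -0.42]
[462.19 150.47 108.52] keyx -54.13 [-0.e+00 -1.e-04 -1.e+00] [ 2.6  0.4 -2.6] [-0.054 -0.495  0.348] [ 0.26 -0.26  1.97 -0.    1.42 -0.36]
```

```bash
python3 -m pendant '[0,0,0.03,0,0,0,0.006, 0,0,0,0,0,0,0.006, 0,0,0,0,0,0,0.006, 0,0,0,0,0,0,0.006, 0,0,0,0,0,0,0.006]'>/dev/null; python3 st.py; python3 - <<'E'
from h import *
import pickle
P0=pickle.load(open("w5.pkl","rb"))
P=arm.camera_params("wrist");p,d=arm.capture("wrist");cv2.imwrite("pics/w7.png",p[:,:,::-1])
g=cv2.imread("pics/w5.png")
a=np.radians(-9.45);ex=np.array([np.cos(a),np.sin(a)]);ey=np.array([-ex[1],ex[0]]);K=np.array([463,149.7])
# rectify lid plane (z=86) around bolt for both pictures: axes safe y (right), safe x (down)
def rect(im,P,z=86,s=8):
    Ti=np.linalg.inv(P["pose"]);pts=[];dst=[]
    for X,Y in((-20,-10),(-20,60),(25,60),(25,-10)):
        w=np.array([*(K+X*ex+Y*ey),z,1]);q=Ti@w;pts.append([P["cx"]+P["fx"]*q[0]/-q[2],P["cy"]-P["fy"]*q[1]/-q[2]]);dst.append([(Y+10)*s,(X+20)*s])
    return cv2.warpPerspective(im,cv2.getPerspectiveTransform(np.float32(pts),np.float32(dst)),(70*s,45*s))
o=np.zeros((600,800,3),np.uint8);A=cv2.resize(rect(g,P0),(460,296));B=cv2.resize(rect(p[:,:,::-1].copy(),P),(460,296))
o[:296,:460]=A;o[300:596,:460]=B
t,_=arm.capture("top");o[:270,480:780]=cv2.resize(t[225:315,180:275,::-1],(300,270));s,_=arm.capture("scene");o[300:520,480:780]=cv2.resize(s[160:215,175:250,::-1],(300,220))
cv2.imwrite("pics/bolt.png",o)
E
```

```text
[462.17 150.5  108.52] keyx -52.45 [-1.e-04 -1.e-04 -1.e+00] [ 1.  -0.5 -2.2] [-0.226 -0.393  0.284] [ 0.26 -0.26  1.97 -0.    1.42 -0.39]
```

View pics/bolt.png

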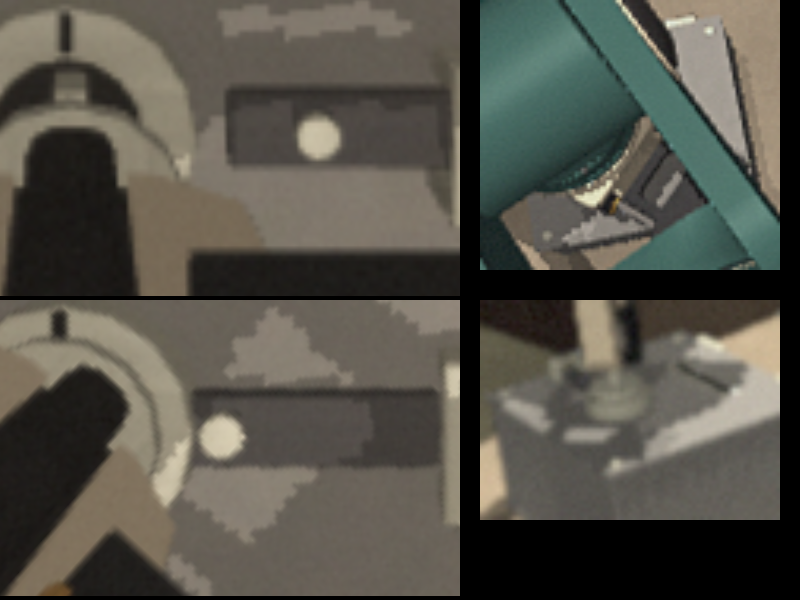

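The rectified views show the bolt knob moved from 254 px to 162 px off the boss mark, about 14 mm: the bolt is fully drawn, which agrees with the sharp rise in the moment. I relax the twist and seat the key.

```bash
python3 -m pendant '[0,0,0.02,0,0,0,0.006, 0,0,0.02,0,0,-0.0003,0.006, 0,0,0,0,0,-0.0003,0.006, 0,0,0,0,0,0,0.006, 0,0,0,0,0,0,0.006]'>/dev/null; python3 st.py; python3 -m pendant '[0,0,0,0,0,-0.0003,0.006, 0,0,0,0,0,0,0.006, 0,0,0,0,0,0,0.006, 0,0,0,0,0,0,0.006, 0,0,0,0,0,0,0.006]'>/dev/null; python3 st.py;
```

```text
[462.24 150.54 108.18] keyx -50.13 [ 2.e-04  0.e+00 -1.e+00] [ 0.5 -1.6  2.3] [-0.376 -0.027  0.096] [ 0.26 -0.26  1.97 -0.    1.42 -0.43]
[462.28 150.55 108.06] keyx -50.13 [ 3.e-04  0.e+00 -1.e+00] [ 0.1 -1.4  5.8] [-0.476  0.198  0.05 ] [ 0.26 -0.26  1.97 -0.    1.42 -0.43]
```

```bash
python3 -m pendant '[0,0,0,0,0,0.0003,0.006, 0,0,0,0,0,0,0.02, 0,0,0,0,0,0,0.035, 0,0,0,0,0,0,0.05, 0,0,0,0,0,0,0.05]'; python3 st.py; python3 -m pendant '[0,0,0,0,0,0.005,0.05, 0,0,0,0,0,0.015,0.05, 0,0,0,0,0,0.03,0.05, 0,0,0,0,0,0.035,0.05, 0,0,0,0,0,0.035,0.05]';python3 -m pendant '[0,0,0,0,0,0.03,0.05, 0,0,0,-0.01,0,0.03,0.05, 0,0,0,-0.01,0,0.03,0.05, 0,0,0,0,0,0,0.05, 0,0,0,0,0,0,0.05]'
cat > rc.py <<'E'
from h import *
import pickle
P0=pickle.load(open("w1.pkl","rb"));P=arm.camera_params("wrist");p,d=arm.capture("wrist");im=p[:,:,::-1].copy();cv2.imwrite("pics/w8.png",im)
a=np.radians(-9.45);ex=np.array([np.cos(a),np.sin(a)]);ey=np.array([-ex[1],ex[0]]);K=np.array([463,149.7]);s=6
def rect(im,P,z):
    Ti=np.linalg.inv(P["pose"]);pts=[];dst=[]
    for X,Y in((-30,-30),(-30,70),(30,70),(30,-30)):
        q=Ti@np.array([*(K+X*ex+Y*ey),z,1]);pts.append([P["cx"]+P["fx"]*q[0]/-q[2],P["cy"]-P["fy"]*q[1]/-q[2]]);dst.append([(Y+30)*s,(X+30)*s])
    return cv2.warpPerspective(im,cv2.getPerspectiveTransform(np.float32(pts),np.float32(dst)),(100*s,60*s))
for n,i,Q in(("a",cv2.imread("pics/w1.png"),P0),("b",im,P)):
    r=rect(i,Q,88);g=cv2.cvtColor(r,6);cv2.imwrite(f"pics/r{n}.png",r)
    R=r[120:250,300:480];m=(g[120:250,300:480]>np.percentile(g[120:250,300:480],80)).astype(np.uint8)
    N,l,st,c=cv2.connectedComponentsWithStats(m)
    print(n,[(st[k].tolist(),((c[k]+[300,120])/s-30).round(1).tolist()) for k in range(1,N) if 200<st[k][4]<3500])
E
python3 rc.py
```

```text
time: 18.52
tcp_pos: [462.1, 150.6, 107.8]
tool_rot: [0.424, 0.906, -0.0, -0.0]
ft_force: [0.1, 0.1, -0.5]
width: 0.341
grip_force: 0.0
[462.09 150.58 107.75] keyx -50.12 [-3.e-04  0.e+00 -1.e+00] [ 0.1  0.1 -0.5] [-0.011  0.036  0.02 ] [ 0.26 -0.26  1.97  0.    1.42 -0.43]
time: 18.93
tcp_pos: [461.7, 150.4, 229.5]
tool_rot: [0.424, 0.906, -0.0, -0.0]
ft_force: [0.4, 0.2, 0.1]
width: 0.535
grip_force: 0.0
time: 19.35
tcp_pos: [442.3, 150.7, 319.9]
tool_rot: [0.424, 0.906, 0.001, 0.001]
ft_force: [-0.1, 0.1, 0.2]
width: 0.537
grip_force: 0.0
a [([90, 40, 40, 41, 1219], [38.3, 0.0]), ([12, 58, 15, 27, 248], [23.2, 1.7]), ([116, 98, 64, 32, 1486], [45.3, 9.3]), ([42, 103, 27, 23, 284], [29.0, 9.2])]
b [([4, 41, 42, 39, 1218], [24.2, 0.1]), ([46, 97, 31, 33, 552], [30.1, 8.7]), ([93, 99, 87, 31, 1643], [43.8, 9.5])]
```

```bash
python3 - <<'E'
from h import *
P=arm.camera_params("wrist");p,d=arm.capture("wrist")
v,u=np.mgrid[0:400:1,0:640:1];T=P["pose"]
X=np.stack([(u-P["cx"])/P["fx"]*d,-(v-P["cy"])/P["fy"]*d,-d],-1)@T[:3,:3].T+T[:3,3]
m=(d>0)&(np.hypot(X[...,0]-463,X[...,1]-149.7)<25)
g=p.mean(-1);b=m&(X[...,2]>125)&(X[...,2]<160)
print("bow n",b.sum(),"z",np.percentile(X[b][:,2],[50,90,99]),"xy",X[b].mean(0))
for nm,z in(("boss/collar",(85,105)),):
    k=m&(X[...,2]>z[0])&(X[...,2]<z[1]);print(nm,np.percentile(X[k][:,2],[5,50,95]))
r=(d>0)&(abs(X[...,2]-80)<4)&(np.hypot(X[...,0]-483,X[...,1]-146)<60);print("lid",np.median(X[r][:,2]))
print(arm.finish_job())
E
```

```text
bow n 260 z [142.94557264 144.17538217 144.99995585] xy [461.46305067 151.08860655 141.92853023]
boss/collar [87.3482318  90.4693393  95.48453075]
lid 79.63643189168619
the job is handed in; nothing more can be done
None
```

The key stands fully home in the lock (bow top measured at z ≈ 144 mm, as expected) with the bolt drawn back about 14 mm, and the job was handed in at about 19 s; the slot lay near the marks, so the blade dropped in without a back-and-forth search, and the twist peaked briefly at about 0.35 N m at the stop.

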